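Hang the tray brackets on the stores rack and load the bins

TASK

Hook the claws of every tray bracket on the bench into the slotted uprights of the green rack, one bracket to an upright, and press each down until it locks fully home. Once they are all locked, press the red spring plunger down to its stop for a moment to set the anti-lift bar, and only after that stand each parts bin upright and flat on a bracket tray of its own, inside the rails. Leave the other things on the bench where they are.

Things in the scene. Friction and masses are not known exactly. Their poses are not given: they have to be found in the camera images.
- rack: green steel bench rack, fixed, place and yaw vary; three slotted uprights 140 mm apart, front faces 50 wide, top 220 mm above the table. Origin at table height on the front face of the middle upright; x away from the robot, y left, z up. Each upright has two slots 14 wide, 34 high, at z 42-76 and 86-120 above its home point. Any bracket fits any upright
- home_a (a point): left (+y) upright: where a bracket's origin lies when home and locked (90 mm above the table, on the upright's front face); axes as the rack's and the home bracket's. To hook: hold the bracket about 20 mm above home so both claws face their slots, push to +x until the back plate meets the upright, then down. A home bracket may droop about 3 degrees
- home_b (a point): middle upright: home of a bracket, as home_a. At home the claws' tongues sit on the lower edges of the slots and the catch has sprung out over the tray's rear edge
- home_c (a point): right (-y) upright: home of a bracket, as home_a. A bracket that is hooked but not locked stands 5 to 20 mm higher than home
- catch_b (a joint): orange sprung catch on the middle upright (each upright has one, z 10 to 26 above home): 0 sprung out 5 mm from the front face, grows as it is pushed in. A descending bracket must push it in over its last 14 mm: its own weight is not enough, it takes roughly 5 to 12 N downward, weight included; then the catch springs back to 0
- plunger (a joint): spring plunger of the rack's anti-lift bar, on the grey box at the left (+y) end of the rack: 0 up, 0.015 m pressed down to its stop; about 2 N to start, 7 N at the stop; springs back when let go
- plunger_top (a point): middle of the top of the red plunger head, a disc 34 mm across and 10 thick, facing up, 132 mm above the table when up; moves with it
- bracket1: aluminium tray bracket, three alike, standing upright on its tray. Origin: rear face of back plate, mid-width, at the tray's underside; z up, +x to the rear (claws), tray reaches to -x. Tray x -130 to 0, 68 wide, 6 thick; 8 mm high rails on front and sides leave 62 mm inside. Fin to grip from above: 10 mm thick in y, x -40 to -6, z 28 to 118, y 0. 0.3 kg
- bracket2: a second tray bracket, same shape and frame as bracket1. Its back plate is 50 wide, 6 thick (x -6 to 0), up to z 115, with a window 26 wide from z 6 to 20 for the rack's catch. A bin's place on the tray is between the front rail (x -126) and the fin (x -40), between the side rails
- bracket3: a third tray bracket, same shape and frame as bracket1. Its two steel claws (8 wide, one above the other, y 0) reach 14.5 mm behind the back plate and turn down: tongues at z 42-50 and 86-94, tips hanging 14 mm below the tongues' undersides, with a 9 mm gap between tip and back plate for the 6 mm thick upright
- bin_yellow: yellow open parts bin with bolts in it, 50 x 50 x 66 mm tall, walls 3 mm; origin: centre of its underside, z up. 0.2 kg; two or three bins are present; grip it across two facing outer walls. Stands on a tray in front of the fin, centre about at bracket x -92, y 0 (underside at bracket z 6)
- bin_blue: blue open parts bin with bolts in it, 50 x 50 x 66 mm tall, walls 3 mm; origin: centre of its underside, z up. 0.2 kg; two or three bins are present; grip it across two facing outer walls. Stands on a tray in front of the fin, centre about at bracket x -92, y 0 (underside at bracket z 6)
- bin_red: red open parts bin with bolts in it, 50 x 50 x 66 mm tall, walls 3 mm; origin: centre of its underside, z up. 0.2 kg; two or three bins are present; grip it across two facing outer walls. Stands on a tray in front of the fin, centre about at bracket x -92, y 0 (underside at bracket z 6)
- shackle1: dark steel shackle lying flat, about 60 x 47 x 11 mm; a bystander, leave it alone
- shackle2: bright steel shackle lying flat, about 50 x 41 x 10 mm; a bystander, leave it alone
- shackle3: steel shackle with a yellow pin, lying flat, about 65 x 52 x 13 mm; a bystander, leave it alone
- tub: white plastic tub with eye bolts, 75 x 90 x 45 mm; a bystander, leave it alone
- hardware_case: flat clear hardware case with a blue label, 100 x 200 x 34 mm; a bystander, leave it alone
- screwdriver: screwdriver lying on the table, about 200 mm long; a bystander, leave it alone
- cap: round black rubber cap, 60 mm across, 18 high; a bystander, leave it alone
Not all that is in view belongs to the job. Leave any purple look-alike of the bracket2 alone.

How it is judged:
By the outcome, as a careful person would: the job done as asked, in the order asked, and still so for the second after the job is handed in, with the robot touching nothing.
Of bin_yellow, bin_blue, bin_red only 2 to 3 are there at a start; the rules pass over those that are not, and their reading is None.
At some moment in a run one of bracket1, bracket2, bracket3, bin_yellow, bin_blue, bin_red may be knocked a few centimetres aside while the robot is not near it.
It also fails if it takes over 208 s, if anything falls off the work surface, if the arm or the gripper's body presses on something with over 40 N, if the wrist force passes 120 N, or if a joint passes its speed limit or range.

ROBOT

A 6-joint arm with a two-finger parallel gripper is mounted at the origin on the work surface. World frame = base frame: x ahead of the robot, y to its left, z up, the work surface at z = 0. Lengths are in m, angles in rad, forces in N, time in s.
With the tool pointing down it reaches from about 0.275 to 0.75 m from the base axis. Payload 10.2 kg.
Tool frame: the origin (TCP) lies midway between the tips of the shut fingers; the grasp point (between the pads) lies behind it (env.grip_point_offset is the z of the grasp point in the tool frame, in m); z points along the fingers, y is the line along which they close (so a half turn about z gives the same grasp; the last joint's range is limited). The gripper opens to 85 mm and grips with 20 to 120 N. Pads are 22 mm wide; open, the fingers measure 114 mm over their backs; the gripper's body (76 mm by 85 mm) begins 54 mm behind the grasp point. The pads swing forward as they close: fully open they stand 13 mm farther back than shut.
Start: joints at [-1.42, 0.313, 1.498, -0, 1.331, -0.223], TCP at [0.192, -0.489, 0.231] pointing down, gripper open.
Joint ranges: [-2.94, 2.94], [-0.97, 2.17], [0.19, 2.56], [-1.23, 4.37], [0.02, 3.11], [-2.88, 2.88]. Speed limits (rad/s): [2.39, 2.39, 3.01, 3.14, 3.14, 3.14].

INTERFACE

Orientations are given as a rotation vector (axis times angle).
In Python, from workcell import env gives the robot as it stands.
- The arm moves only by the tool servo_tool, never from a script. Its argument "commands" is text: rows parted by semicolons, each of 7 numbers parted by spaces: the shift along the tool's x, y, z in mm, then the turn, a rotation vector about the tool's x, y, z in degrees, then the closure, from -1 (fully open) to 1 (shut). A call has 1 to 10 rows; each row shifts and turns the commanded pose from where the row before left it, along the tool's axes as they then stand; what a row does not reach is not made up. A row lasts 1/8 s, in which the tool goes at most 62.5 mm and 10.7 degrees, less where a joint would pass 70% of its speed; a pose out of reach is approached as far as the arm can. A call with a gripper value outside its range is refused whole. The fingers move at their own pace and stop on an object; "squeeze" is the grip in N (left out, the last holds). Time passes only in rows, so rows that do not move let the fingers close. It gives the time, the measured TCP pose, the force, the opening and the grip force at its end, in the units of the state.
- env.read_state(): the state, without advancing time (a new reading comes with each control period).
- env.get_image(name): name is "scene" or "top" or "wrist"; returns (picture, depth): 420x560x3 uint8, red, green, blue; 420x560 float32, m along the optical axis (not along the pixel's ray), 0 where there is no reading.
- env.camera_model(name): a dict with "fx", "fy", "cx", "cy" (pixels), "D" ([k1, k2, p1, p2, k3] as OpenCV has them; the pictures are not rectified), "R" (3x3) and "t" (3): a world point X has camera coordinates R X + t; the wrist camera has in their place "tool_from_camera" (4x4, takes a point from camera to tool coordinates, whose origin is the TCP and whose axes are the flange's). Camera axes: x right, y down, z forward; pixel columns grow to the right and rows downward; lengths in m; the calibration is good to about 2 mm. A picture is of the moment at which its call begins: read the wrist's pose just before it. camera_model takes no time and is no camera call.
- env.sign_off(): hands the job in; it is judged then, once.
The state is a dict: "clock": time; "joints": joint angles; "qvel": joint speeds; "tau": joint torques, N m; "eef_pos": TCP position; "ee_rot": TCP orientation; "contact_force": force on the tool from outside, world axes, zero at the start; "torque": the same for the moment, N m; "gripper_width": opening from 0.0 (shut) to 1.0 (fully open); "finger_force": force on a finger pad.
Only numpy, scipy, OpenCV 4.12 (cv2) and the standard library are available. Lean on these libraries where they do the work, as an engineer would, in place of code of your own. Each camera call takes 0.05 s, during which the arm holds its last target. There are 200 camera calls.

## Working session

There is one attempt and no reset: what is moved stays moved. The work goes in short steps, Python scripts to look and compute and a tool call to move; the robot and the scene stay as the last step left them, time stands still between calls to the robot, and variables do not carry over. Pictures are saved under pics/ and viewed, at most 14 in all, crops included, and the job is handed in when it is done.

Besides the shell and the picture viewer there is one more tool, called after "Call:" as name(argument=value, ...) on one line, values as JSON. servo_tool: Moves the arm, as the interface text tells. Its arguments: {"type":"object","properties":{"commands":{"type":"string"},"squeeze":{"type":"number"}},"required":["commands"]}

```bash
ls; mkdir -p pics; cat > h.py <<'E'
import numpy as np, cv2, json
from scipy.spatial.transform import Rotation as Rn
from workcell import env
def snap(name,tag):
    s=env.read_state(); im,d=env.get_image(name); m=env.camera_model(name)
    np.savez(f'{tag}.npz',im=im,d=d,pos=s['eef_pos'],rot=s['ee_rot'])
    cv2.imwrite(f'pics/{tag}.png',im[:,:,::-1]); return im,d
def cam(name,tag):
    m=env.camera_model(name); K=np.array([[m['fx'],0,m['cx']],[0,m['fy'],m['cy']],[0,0,1.]])
    z=np.load(f'{tag}.npz')
    if name=='wrist':
        T=np.eye(4);r=np.array(z['rot']);T[:3,:3]=Rn.from_rotvec(r).as_matrix() if r.size==3 else Rn.from_quat(r).as_matrix()
        T[:3,3]=z['pos'];W=T@np.array(m['tool_from_camera'])
    else:
        W=np.eye(4);R=np.array(m['R']);W[:3,:3]=R.T;W[:3,3]=-R.T@np.array(m['t'])
    return K,np.array(m['D'],float),W,z['im'],z['d']
def cloud(name,tag):
    K,D,W,im,d=cam(name,tag); v,u=np.mgrid[0:420,0:560]
    p=cv2.undistortPoints(np.stack([u,v],-1).reshape(-1,1,2).astype(float),K,D).reshape(420,560,2)
    X=np.concatenate([p*d[...,None],d[...,None]],-1)@W[:3,:3].T+W[:3,3]
    X[d==0]=np.nan; return X,im
E
python3 - <<'E'
from h import *
print(env.read_state(), env.grip_point_offset)
for n in('scene','top'): 
    snap(n,n+'0'); m=env.camera_model(n); R=np.array(m['R']); print(n,m['fx'],-R.T@np.array(m['t']),R[2])
print(env.camera_model('wrist')['tool_from_camera'])
E
```

```text
pics
{'clock': 0.0, 'joints': array([-1.42039781e+00,  3.13473431e-01,  1.49841949e+00,  2.95765913e-05,
        1.33097477e+00, -2.23421947e-01]), 'qvel': array([-0.00071861, -0.00165224,  0.00151891,  0.00032921, -0.00117711,
       -0.00042719]), 'tau': array([-1.75764853e-03, -4.12262034e+01, -2.59743083e+01, -3.25838328e-04,
        4.10319393e-03, -1.94456010e-05]), 'eef_pos': array([ 0.19166453, -0.48850378,  0.2307297 ]), 'ee_rot': array([-3.08562687e+00, -5.83535346e-01, -1.18154278e-04]), 'contact_force': array([-0.58241545,  0.37201214,  0.22101704]), 'torque': array([-0.04264997,  0.03433298,  0.00991705]), 'finger_force': 0.0, 'gripper_width': 1.0018374648651907} -0.0187
scene 394.40433759148414 [ 0.95352345 -0.7809566   0.89992434] [-0.3610633   0.65030305 -0.66838555]
top 508.9762717357309 [ 0.30119348 -0.00803152  1.68130484] [ 0.14353441  0.00347165 -0.98963924]
[[ 3.57464639e-04 -9.51663957e-01 -3.07140986e-01  7.79686325e-02]
 [ 9.99999508e-01  5.59356427e-05  9.90530544e-04 -5.81458885e-04]
 [-9.25472089e-04 -3.07141189e-01  9.51663509e-01 -1.42056778e-01]
 [ 0.00000000e+00  0.00000000e+00  0.00000000e+00  1.00000000e+00]]
```

View pics/scene0.png

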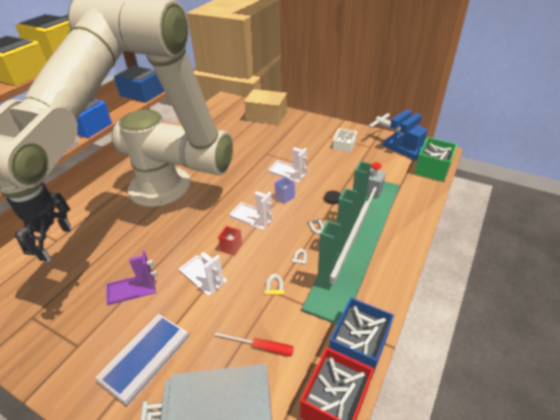

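View pics/top0.png

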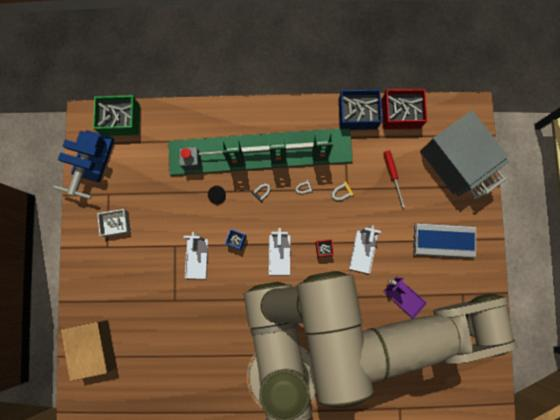

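The scene shows the white brackets at about (290,165), (255,212) and (205,272), the blue bin at (285,190), the red bin at (230,240) and the purple decoy at (135,280). In the top view the brackets are at (196,257), (280,252) and (365,250). The bins are at (236,240) and (325,248), the rack uprights at about (233,152), (280,150) and (325,147), and the plunger at (186,153). There's no yellow bin in sight.

```bash
cat > m.py <<'E'
from h import *
X,im=cloud('top','top0')
Z=X[...,2]; hsv=cv2.cvtColor(im,cv2.COLOR_RGB2HSV)
def box(u0,v0,u1,v1):
    m=np.zeros(Z.shape,bool); m[v0:v1,u0:u1]=True; return m
def rep(n,m):
    p=X[m]; p=p[~np.isnan(p[:,0])]
    if len(p)<4: print(n,len(p)); return
    (c,sz,a)=cv2.minAreaRect((p[:,:2]*1000).astype(np.float32)); print(n,len(p),'mean',p.mean(0).round(4),'rect',np.round(c,1),np.round(sz,1),round(a,1))
for n,b in dict(b1=(178,225,215,285),b2=(262,222,298,282),b3=(345,220,388,280)).items():
    B=box(*b); rep(n+' tray',B&(Z>.003)&(Z<.03)&(hsv[...,1]<60)); rep(n+' top',B&(Z>.1)&(Z<.13))
for n,b in dict(blue=(224,228,250,254),red=(313,236,336,262)).items():
    B=box(*b); rep(n,B&(Z>.055)&(Z<.08))
B=box(160,110,360,185)
for n,b in dict(ua=(220,110,250,185),ub=(266,110,296,185),uc=(312,110,340,185)).items(): rep(n,box(*b)&(Z>.21)&(Z<.235))
rep('plunger',box(165,140,205,170)&((hsv[...,0]<8)|(hsv[...,0]>172))&(hsv[...,1]>150))
rep('base',B&(Z>.002)&(Z<.02)&(hsv[...,0]>60)&(hsv[...,0]<90)&(hsv[...,1]>90))
rep('table',box(225,290,250,310))
E
python3 m.py
```

```text
b1 tray 486 mean [0.3801 0.2802 0.0081] rect [392.8 281.7] [ 70.4 140.3] 86.8
b1 top 83 mean [0.4384 0.2788 0.1144] rect [432.9 279.4] [52.2 37.8] 89.1
b2 tray 496 mean [0.3886 0.008  0.0076] rect [394.3   8.5] [ 65.7 131.5] 88.8
b2 top 67 mean [0.4474 0.0064 0.1141] rect [440.6   6.6] [49.6 37.8] 88.9
b3 tray 515 mean [ 0.3933 -0.2657  0.0078] rect [ 399.2 -268.7] [ 70.5 129.2] 75.6
b3 top 85 mean [ 0.4494 -0.2809  0.1129] rect [ 444.2 -279.4] [49.2 41.4] 74.5
blue 67 mean [0.4464 0.1486 0.0642] rect [446.7 148.6] [50.5 50.2] 68.9
red 68 mean [ 0.4136 -0.139   0.0634] rect [ 412.6 -138.1] [49.7 50.4] 5.9
ua 74 mean [0.7029 0.1451 0.2179] rect [709.3 146.1] [37.1 50.8] 5.6
ub 69 mean [0.7091 0.0063 0.2182] rect [716.4   6.3] [36.4 50.2] 4.0
uc 81 mean [ 0.7176 -0.1349  0.2171] rect [ 723.8 -133.6] [40.3 50. ] 2.1
plunger 80 mean [0.7124 0.2961 0.1292] rect [712.3 296.8] [28.6 29.8] 59.1
base 3633 mean [0.7453 0.0603 0.0137] rect [744.6  66.6] [118.9 616.5] 3.2
table 497 mean [0.2526 0.1451 0.0453] rect [251.7 139.7] [63.5 97.5] 0.8
```

Call:
servo_tool(commands="0 0 0 0 0 7.3 -1;0 0 0 0 0 7.3 -1;0 0 0 0 0 7.3 -1;0 0 0 0 0 7.2 -1;0 0 0 0 0 7.2 -1;37 -53 0 0 0 0 -1;37 -54 0 0 0 0 -1;37 -53 0 0 0 0 -1;37 -54 0 0 0 0 -1;37 -53 0 0 0 0 -1", squeeze=90)

```text
clock: 1.35
eef_pos: [0.4309, -0.2846, 0.2312]
ee_rot: [-3.115, 0.407, 0.0]
contact_force: [0.2, -1.3, 0.5]
gripper_width: 0.998
finger_force: 0.0
```

```bash
cat > go.py <<'E'
from h import *
import sys
def yaw_(s): 
    R=Rn.from_rotvec(s['ee_rot']).as_matrix(); return np.degrees(np.arctan2(R[1,0],R[0,0])),R
def go(x,y,z,yaw):
    s=env.read_state(); p=s['eef_pos']; a,R=yaw_(s)
    c,n=np.cos(np.radians(yaw)),np.sin(np.radians(yaw)); dx,dy=x/1e3-p[0],y/1e3-p[1]
    print('pose',(p*1e3).round(1),'yaw',a.round(2),'tilt',np.degrees(np.arccos(-R[2,2])).round(2),'t',s['clock'],'w',s['gripper_width'].__round__(3),'F',s['contact_force'].round(1))
    print('turn z first %.2f deg; then shift x %.1f y %.1f z %.1f mm'%(a-yaw,1e3*(dx*c+dy*n),1e3*(dx*n-dy*c),1e3*p[2]-z))
if __name__=='__main__': go(*map(float,sys.argv[1:5]))
E
cat > wl.py <<'E'
# wrist look at a bracket: fin top rect
from go import *
def wl(tag,yaw0):
    snap('wrist',tag); X,im=cloud('wrist',tag); s=env.read_state()
    Z=X[...,2]; hsv=cv2.cvtColor(im,cv2.COLOR_RGB2HSV)
    print('pose',s['eef_pos'].round(4),yaw_(s)[0].round(2))
    m=(Z>.108)&(Z<.128)&(hsv[...,1]<70)
    n,l,st,_=cv2.connectedComponentsWithStats(m.astype(np.uint8))
    for i in range(1,n):
        if st[i,4]>150:
            p=X[l==i]; c,sz,a=cv2.minAreaRect((p[:,:2]*1e3).astype(np.float32)); print('blob',st[i],p.mean(0).round(4),np.round(c,1),np.round(sz,1),round(a,1))
    return X,im
if __name__=='__main__': wl(sys.argv[1],0)
E
python3 wl.py w1; python3 go.py 440 -278 231 -14.8
```

```text
pose [ 0.4351 -0.2797  0.2311] -14.6
blob [ 233  169   62   50 1067] [ 0.4474 -0.2815  0.1156] [ 439.9 -279.4] [49.4 40.2] 75.5
pose [ 435.1 -279.7  231.1] yaw -14.6 tilt 0.17 t 1.4 w 1.003 F [2.  6.7 0.1]
turn z first 0.20 deg; then shift x 4.3 y -2.9 z 0.1 mm
```

Call:
servo_tool(commands="3 -2 40 0 0 0 -1;0 0 40 0 0 0 -1;0 0 40 0 0 0 -1;0 0 31 0 0 0 -1;0 0 0 0 0 0 -1;0 0 0 0 0 0 1;0 0 0 0 0 0 1;0 0 0 0 0 0 1;0 0 0 0 0 0 1;0 0 0 0 0 0 1", squeeze=90)

```text
clock: 2.65
eef_pos: [0.433, -0.285, 0.0802]
ee_rot: [-3.115, 0.407, 0.001]
contact_force: [1.2, 0.1, -2.6]
gripper_width: 0.105
finger_force: 88.3
```

```bash
python3 go.py 640 -139 190 3
```

```text
pose [ 433.  -285.    80.2] yaw -14.88 tilt 0.02 t 2.65 w 0.105 F [ 1.2  0.1 -2.6]
turn z first -17.88 deg; then shift x 214.4 y -134.9 z -109.8 mm
```

Call:
servo_tool(commands="0 0 -37 0 0 0 1;0 0 -37 0 0 -6 1;0 0 -36 0 0 -6 1;0 0 0 0 0 -5.9 1;36 -22 0 0 0 0 1;36 -23 0 0 0 0 1;36 -22 0 0 0 0 1;36 -23 0 0 0 0 1;36 -22 0 0 0 0 1;35 -23 0 0 0 0 1")

```text
clock: 3.9
eef_pos: [0.6415, -0.138, 0.1897]
ee_rot: [-3.14, -0.083, 0.002]
contact_force: [0.2, -0.6, -3.1]
gripper_width: 0.099
finger_force: 88.4
```

Call:
servo_tool(commands="0 0 0 0 0 0 1;0 0 0 0 0 0 1")

```text
clock: 4.15
eef_pos: [0.6402, -0.1391, 0.1897]
ee_rot: [-3.14, -0.083, 0.002]
contact_force: [-0.4, -0.5, -1.6]
gripper_width: 0.107
finger_force: 88.4
```

```bash
python3 - <<'E'
from go import *
go(647,-137.6,190,3)
for n in('top','wrist'): snap(n,n+'1')
X,im=cloud('top','top1');Z=X[...,2]
def rep(n,m):
    p=X[m]
    if len(p)<4: print(n,len(p)); return
    c,s,a=cv2.minAreaRect((p[:,:2]*1e3).astype(np.float32)); print(n,len(p),p.mean(0).round(4),np.round(c,1),np.round(s,1),round(a,1))
m=np.zeros(Z.shape,bool);m[110:260,300:345]=True
rep('held',m&(Z>.19)&(Z<.21)); rep('up',m&(Z>.21)&(Z<.235)); rep('tray',m&(Z>.105)&(Z<.13))
cv2.imwrite('pics/c1.png',cv2.resize(np.hstack([im[100:260,230:390,::-1],np.load('wrist1.npz')['im'][130:290,200:360,::-1]]),(800,400)))
E
```

```text
pose [ 640.2 -139.1  189.7] yaw 3.02 tilt 0.08 t 4.15 w 0.107 F [-0.4 -0.5 -1.6]
turn z first 0.02 deg; then shift x 6.8 y -1.2 z -0.3 mm
held 2
up 2
tray 24 [ 0.5839 -0.1709  0.117 ] [ 596.3 -170.1] [112.5  12.6] 2.8
```

View pics/wrist1.png

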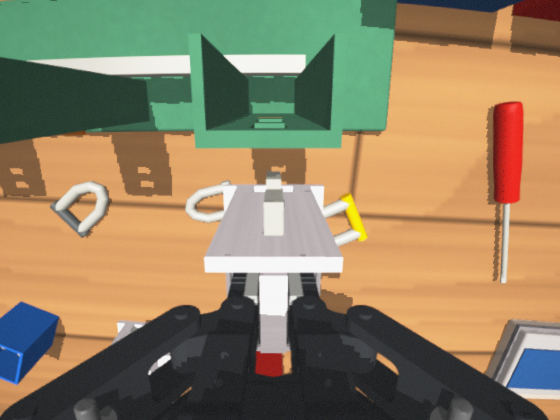

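The wrist view shows the held back plate's top edge (cols 205-342, row 265), its claw at (274,210), and the upright's top front edge ahead (cols 194-342, row 147). Next I'll measure the lateral offset between the two.

```bash
cat > fit.py <<'E'
from go import *
def fit(tag,take=True):
    if take: snap('wrist',tag)
    X,im=cloud('wrist',tag); z=np.load(tag+'.npz'); R=Rn.from_rotvec(z['rot']).as_matrix()
    T=(X-z['pos'])@R*1e3; hsv=cv2.cvtColor(im,cv2.COLOR_RGB2HSV)
    Z=X[...,2]; g=(hsv[...,0]>60)&(hsv[...,0]<95)&(hsv[...,1]>80)
    u=g&(Z>.208)&(Z<.235); w=(hsv[...,1]<60)&(Z>.205)&(Z<.24); w[330:]=False
    n,l,st,ce=cv2.connectedComponentsWithStats(u.astype(np.uint8))
    for i in range(1,n):
        if st[i,4]<300: continue
        p=T[l==i]; x0=np.percentile(p[:,0],1); f=p[p[:,0]<x0+6]
        print('upright',st[i],'front x %.1f'%x0,'y %.1f..%.1f mid %.1f'%(*np.percentile(f[:,1],[.5,99.5]),np.percentile(f[:,1],[.5,99.5]).mean()),'worldz',(Z[l==i]).mean().round(4))
        e=[(np.median(f[abs(f[:,1]-q)<2][:,0].clip(None,x0+3)),q) for q in f[:,1].mean()+np.array([-18,18])]
        print('  front edge slope deg %.2f'%np.degrees(np.arctan((e[1][0]-e[0][0])/36)))
    p=T[w]; xm=np.percentile(p[:,0],98); f=p[(p[:,0]>xm-14)]
    q=np.percentile(f[:,1],[1,99]); print('plate n',len(p),'x %.1f..%.1f'%(np.percentile(p[:,0],2),xm),'y %.1f..%.1f mid %.1f'%(*q,q.mean()),'worldz',np.median(Z[w]).round(4))
    # claw / plate columns check
    print('pose',(z['pos']*1e3).round(1),yaw_(env.read_state())[0])
if __name__=='__main__': fit(sys.argv[1],len(sys.argv)<3)
E
python3 fit.py wrist1 0
```

```text
upright [ 188   33  160  115 6217] front x 64.0 y -26.5..22.5 mid -2.0 worldz 0.2182
  front edge slope deg 0.00
plate n 10123 x -1.0..25.8 y -25.1..24.8 mid -0.1 worldz 0.2255
pose [ 640.1 -139.5  190. ] 2.9573881272023517
```

Call:
servo_tool(commands="10 -2 0 0 0 0 1;12 0 0 0 0 0 1;7 0 0 0 0 0 1;4 0 0 0 0 0 1;2 0 0 0 0 0 1;1 0 0 0 0 0 1;1 0 0 0 0 0 1;0 0 0 0 0 0 1")

```text
clock: 5.25
eef_pos: [0.6775, -0.135, 0.1903]
ee_rot: [-3.14, -0.083, -0.0]
contact_force: [0.3, 0.0, -3.2]
gripper_width: 0.105
finger_force: 88.4
```

Call:
servo_tool(commands="1 0 0 0 0 0 1;1 0 0 0 0 0 1;0 0 0 0 0 0 1;0 0 0 0 0 0 1")

```text
clock: 5.75
eef_pos: [0.6781, -0.135, 0.1904]
ee_rot: [-3.14, -0.082, 0.007]
contact_force: [-11.8, 0.2, 1.3]
gripper_width: 0.106
finger_force: 89.1
```

Call:
servo_tool(commands="-1 0 0 0 0 0 1;0 0 4 0 0 0 1;0 0 4 0 0 0 1;0 0 4 0 0 0 1;0 0 3 0 0 0 1;0 0 2 0 0 0 1;0 0 2 0 0 0 1;0 0 1 0 0 0 1;0 0 0 0 0 0 1;0 0 0 0 0 0 1")

```text
clock: 7.0
eef_pos: [0.6781, -0.1351, 0.1705]
ee_rot: [3.14, 0.082, -0.002]
contact_force: [-6.7, -0.6, -0.4]
gripper_width: 0.104
finger_force: 90.3
```

Call:
servo_tool(commands="0 0 1 0 0 0 1;0 0 1 0 0 0 1;0 0 0 0 0 0 1;0 0 0 0 0 0 1")

```text
clock: 7.5
eef_pos: [0.6781, -0.1352, 0.1693]
ee_rot: [3.14, 0.082, -0.001]
contact_force: [-8.7, 0.3, 4.0]
gripper_width: 0.105
finger_force: 90.8
```

Call:
servo_tool(commands="0 0 1 0 0 0 1;0 0 1 0 0 0 1;0 0 1 0 0 0 1;0 0 0 0 0 0 1")

```text
clock: 8.0
eef_pos: [0.6782, -0.1352, 0.169]
ee_rot: [3.139, 0.083, 0.002]
contact_force: [-16.2, 1.0, 16.7]
gripper_width: 0.103
finger_force: 93.0
```

Call:
servo_tool(commands="0 0 -3 0 0 0 1;0 0 -2 0 0 0 1;0 0 -1 0 0 0 1;0 0 0 0 0 0 1")

```text
clock: 8.5
eef_pos: [0.678, -0.1349, 0.1707]
ee_rot: [-3.14, -0.083, 0.003]
contact_force: [-5.3, -0.2, -4.3]
gripper_width: 0.101
finger_force: 89.6
```

Call:
servo_tool(commands="0 0 -1 0 0 0 1;0 0 -1 0 0 0 1;0 0 -1 0 0 0 1;0 0 0 0 0 0 1")

```text
clock: 9.0
eef_pos: [0.678, -0.1348, 0.1727]
ee_rot: [-3.139, -0.083, 0.004]
contact_force: [-3.9, -0.2, -14.4]
gripper_width: 0.1
finger_force: 88.0
```

Call:
servo_tool(commands="0 0 3 0 0 0 0;0 0 0 0 0 0 -1;0 0 0 0 0 0 -1;0 0 -35 0 0 0 -1;0 0 -35 0 0 4 -1;-49 -27 0 0 0 0 -1;-49 -28 0 0 0 0 -1;-49 -27 0 0 0 0 -1;-49 -28 0 0 0 0 -1;-48 -27 0 0 0 0 -1")

```text
clock: 10.25
eef_pos: [0.4356, 0.0071, 0.242]
ee_rot: [3.141, -0.027, 0.004]
contact_force: [0.3, 0.2, 0.1]
gripper_width: 0.999
finger_force: 0.0
```

Call:
servo_tool(commands="0 0 0 0 0 0 -1;0 0 0 0 0 0 -1")

```text
clock: 10.5
eef_pos: [0.4377, 0.0059, 0.2421]
ee_rot: [3.141, -0.027, 0.004]
contact_force: [1.1, 0.4, 1.0]
gripper_width: 0.998
finger_force: 0.0
```

```bash
python3 wl.py w2; python3 go.py 436.5 6.8 80 -1.1; cp top1.npz /tmp; python3 - <<'E'
from h import *
snap('top','top0')
E
python3 m.py
```

```text
pose [0.4379 0.0057 0.2418] -1.0
blob [243 176  60  48 948] [0.4454 0.0062 0.1156] [437.1   6.6] [49.9 40.6] 88.3
pose [437.9   5.7 241.8] yaw -1.0 tilt 0.1 t 10.55 w 1.0 F [0.8 0.2 0.6]
turn z first 0.10 deg; then shift x -1.4 y -1.0 z 161.8 mm
b1 tray 482 mean [0.3802 0.2807 0.0078] rect [387.6 282. ] [ 69.8 129.6] 87.7
b1 top 83 mean [0.4381 0.2792 0.1135] rect [432.9 280.6] [50.1 38.3] 88.7
b2 tray 156 mean [0.4106 0.0062 0.0068] rect [410.3   7.9] [68.7 42.2] 78.7
b2 top 3
b3 tray 0
b3 top 0
blue 72 mean [0.4466 0.1481 0.0625] rect [446.9 148.8] [51.2 49.7] 69.0
red 68 mean [ 0.413  -0.1392  0.0633] rect [ 412.7 -138. ] [50.4 50.5] 5.5
ua 80 mean [0.7019 0.1461 0.2171] rect [708.9 146.1] [36.4 49.1] 2.5
ub 71 mean [0.7091 0.0064 0.2177] rect [716.1   6.3] [35.1 49.2] 2.3
uc 84 mean [ 0.7166 -0.135   0.217 ] rect [ 704.5 -134.5] [76.1 50.1] 2.0
plunger 80 mean [0.7125 0.2961 0.1288] rect [713.  296.4] [29.4 28.1] 27.8
base 3532 mean [0.7467 0.0651 0.0138] rect [744.3  66.4] [120.1 615.7] 3.1
table 497 mean [0.2638 0.1143 0.4019] rect [255.4 128.2] [ 62.2 125.6] 3.7
```

Call:
servo_tool(commands="-1 -1 42 0 0 0 -1;0 0 42 0 0 0 -1;0 0 42 0 0 0 -1;0 0 36 0 0 0 -1;0 0 0 0 0 0 -1;0 0 0 0 0 0 1;0 0 0 0 0 0 1;0 0 0 0 0 0 1;0 0 0 0 0 0 1;0 0 0 0 0 0 1")

```text
clock: 11.85
eef_pos: [0.4363, 0.0071, 0.0798]
ee_rot: [3.141, -0.027, 0.002]
contact_force: [-0.2, 0.6, 6.0]
gripper_width: 0.102
finger_force: 88.2
```

```bash
python3 go.py 633 1.5 190 3
```

```text
pose [436.3   7.1  79.8] yaw -0.98 tilt 0.07 t 11.85 w 0.102 F [-0.2  0.6  6. ]
turn z first -3.98 deg; then shift x 196.1 y 15.9 z -110.2 mm
```

Call:
servo_tool(commands="0 0 -37 0 0 0 1;0 0 -37 0 0 -4 1;0 0 -36 0 0 0 1;39 3 0 0 0 0 1;39 3 0 0 0 0 1;39 3 0 0 0 0 1;39 4 0 0 0 0 1;40 3 0 0 0 0 1;0 0 0 0 0 0 1;0 0 0 0 0 0 1")

```text
clock: 13.1
eef_pos: [0.6317, 0.0017, 0.1884]
ee_rot: [-3.14, -0.083, 0.003]
contact_force: [-0.3, 0.4, -4.3]
gripper_width: 0.103
finger_force: 88.2
```

```bash
python3 fit.py w3
```

```text
upright [ 191   29  163  117 6323] front x 65.0 y -25.0..24.0 mid -0.5 worldz 0.2184
  front edge slope deg 0.00
plate n 9724 x -1.8..21.7 y -33.5..33.3 mid -0.1 worldz 0.2234
pose [631.7   1.7 188.4] 3.021104230902396
```

Call:
servo_tool(commands="12 -0.5 -1.5 0 0 0 1;14 0 0 0 0 0 1;8 0 0 0 0 0 1;4 0 0 0 0 0 1;2 0 0 0 0 0 1;1 0 0 0 0 0 1;0 0 0 0 0 0 1;0 0 0 0 0 0 1")

```text
clock: 14.15
eef_pos: [0.6733, 0.0042, 0.1908]
ee_rot: [3.14, 0.083, -0.0]
contact_force: [0.5, 0.3, -3.3]
gripper_width: 0.11
finger_force: 88.3
```

Call:
servo_tool(commands="1 0 0 0 0 0 1;1 0 0 0 0 0 1;0 0 0 0 0 0 1;0 0 0 0 0 0 1")

```text
clock: 14.65
eef_pos: [0.6749, 0.0043, 0.1909]
ee_rot: [3.14, 0.083, -0.002]
contact_force: [-4.5, -0.5, -1.5]
gripper_width: 0.107
finger_force: 88.7
```

Call:
servo_tool(commands="0 0 4 0 0 0 1;0 0 4 0 0 0 1;0 0 4 0 0 0 1;0 0 4 0 0 0 1;0 0 3 0 0 0 1;0 0 2 0 0 0 1;0 0 2 0 0 0 1;0 0 2 0 0 0 1;0 0 0 0 0 0 1;0 0 0 0 0 0 1")

```text
clock: 15.9
eef_pos: [0.6751, 0.0043, 0.1699]
ee_rot: [3.14, 0.083, 0.003]
contact_force: [-18.4, 0.6, 19.9]
gripper_width: 0.104
finger_force: 94.4
```

Call:
servo_tool(commands="0 0 -3 0 0 0 1;0 0 -2 0 0 0 1;0 0 -2 0 0 0 1;0 0 -2 0 0 0 1;0 0 0 0 0 0 1;0 0 0 0 0 0 1")

```text
clock: 16.65
eef_pos: [0.6748, 0.0044, 0.1734]
ee_rot: [-3.14, -0.083, 0.004]
contact_force: [-4.1, -0.7, -16.2]
gripper_width: 0.106
finger_force: 89.2
```

Call:
servo_tool(commands="0 0 3 0 0 0 0;0 0 0 0 0 0 -1;0 0 0 0 0 0 -1;0 0 -35 0 0 0 -1;0 0 -35 0 0 4.8 -1;-36 -38 0 0 0 0 -1;-36 -38 0 0 0 0 -1;-36 -38 0 0 0 0 -1;-36 -38 0 0 0 0 -1;-36 -38 0 0 0 0 -1")

```text
clock: 17.9
eef_pos: [0.5006, 0.2011, 0.2428]
ee_rot: [-3.14, 0.049, -0.004]
contact_force: [0.3, -0.4, -0.2]
gripper_width: 1.004
finger_force: 0.0
```

Call:
servo_tool(commands="-36 -38 0 0 0 0 -1;-36 -38 0 0 0 0 -1;0 0 0 0 0 0 -1;0 0 0 0 0 0 -1")

```text
clock: 18.4
eef_pos: [0.4324, 0.278, 0.2424]
ee_rot: [-3.141, 0.049, -0.003]
contact_force: [-0.6, 0.9, -0.3]
gripper_width: 0.998
finger_force: 0.0
```

```bash
python3 wl.py w4; python3 go.py 430 280 80 -1.8
```

```text
pose [0.4326 0.2776 0.2422] -1.83
blob [243 177  59  48 948] [0.4384 0.2788 0.1156] [430.5 279.5] [49.7 39.9] 87.1
pose [432.6 277.6 242.2] yaw -1.83 tilt 0.08 t 18.45 w 0.999 F [0.8 0.3 0.5]
turn z first -0.03 deg; then shift x -2.7 y -2.3 z 162.2 mm
```

Call:
servo_tool(commands="-3 -2 42 0 0 0.5 -1;0 0 42 0 0 0 -1;0 0 42 0 0 0 -1;0 0 36 0 0 0 -1;0 0 0 0 0 0 -1;0 0 0 0 0 0 1;0 0 0 0 0 0 1;0 0 0 0 0 0 1;0 0 0 0 0 0 1;0 0 0 0 0 0 1")

```text
clock: 19.7
eef_pos: [0.4292, 0.2803, 0.0803]
ee_rot: [-3.141, 0.062, -0.001]
contact_force: [-0.2, -1.4, 5.2]
gripper_width: 0.106
finger_force: 88.3
```

```bash
python3 go.py 626 142 191 3
```

```text
pose [429.2 280.3  80.3] yaw -2.28 tilt 0.06 t 19.7 w 0.106 F [-0.2 -1.4  5.2]
turn z first -5.28 deg; then shift x 189.3 y 148.4 z -110.7 mm
```

Call:
servo_tool(commands="0 0 -37 0 0 0 1;0 0 -37 0 0 -5.3 1;0 0 -37 0 0 0 1;38 30 0 0 0 0 1;38 30 0 0 0 0 1;38 30 0 0 0 0 1;38 29 0 0 0 0 1;37 29 0 0 0 0 1;0 0 0 0 0 0 1;0 0 0 0 0 0 1")

```text
clock: 20.95
eef_pos: [0.6247, 0.1426, 0.19]
ee_rot: [-3.14, -0.083, 0.003]
contact_force: [-0.5, -0.2, -3.8]
gripper_width: 0.107
finger_force: 88.4
```

```bash
python3 fit.py w5
```

```text
upright [ 196   31  160  115 6197] front x 64.5 y -23.9..25.1 mid 0.6 worldz 0.2183
  front edge slope deg 0.00
plate n 9329 x -2.2..21.7 y -30.9..31.9 mid 0.5 worldz 0.2241
pose [624.7 142.6 190. ] 3.0632941428489806
```

Call:
servo_tool(commands="12 0 -0.5 0 0 0 1;14 0 0 0 0 0 1;8 0 0 0 0 0 1;4 0 0 0 0 0 1;2 0 0 0 0 0 1;1 0 0 0 0 0 1;1 0 0 0 0 0 1;1 0 0 0 0 0 1;0 0 0 0 0 0 1;0 0 0 0 0 0 1")

```text
clock: 22.25
eef_pos: [0.6675, 0.1445, 0.1914]
ee_rot: [3.14, 0.083, -0.004]
contact_force: [-6.5, -0.9, -1.2]
gripper_width: 0.105
finger_force: 88.9
```

Call:
servo_tool(commands="0 0 4 0 0 0 1;0 0 4 0 0 0 1;0 0 4 0 0 0 1;0 0 4 0 0 0 1;0 0 3 0 0 0 1;0 0 2 0 0 0 1;0 0 2 0 0 0 1;0 0 2 0 0 0 1;0 0 0 0 0 0 1;0 0 0 0 0 0 1")

```text
clock: 23.5
eef_pos: [0.6676, 0.1447, 0.1704]
ee_rot: [3.14, 0.083, 0.001]
contact_force: [-18.5, -1.9, 19.2]
gripper_width: 0.106
finger_force: 94.2
```

Call:
servo_tool(commands="0 0 -3 0 0 0 1;0 0 -2 0 0 0 1;0 0 -2 0 0 0 1;0 0 -2 0 0 0 1;0 0 0 0 0 0 1;0 0 0 0 0 0 1")

```text
clock: 24.25
eef_pos: [0.6674, 0.1446, 0.1739]
ee_rot: [3.14, 0.083, -0.006]
contact_force: [-5.7, -0.3, -9.9]
gripper_width: 0.102
finger_force: 89.4
```

Call:
servo_tool(commands="0 0 -1 0 0 0 1;0 0 -1 0 0 0 1;0 0 0 0 0 0 1")

```text
clock: 24.62
eef_pos: [0.6673, 0.1446, 0.1747]
ee_rot: [-3.14, -0.083, 0.008]
contact_force: [-3.0, 0.1, -26.6]
gripper_width: 0.105
finger_force: 87.3
```

Call:
servo_tool(commands="0 0 4 0 0 0 0;0 0 0 0 0 0 -1;0 0 0 0 0 0 -1;0 0 -35 0 0 0 -1;0 0 -35 0 0 0 1;0 0 0 0 0 -9.8 1;0 0 0 0 0 -9.8 1;0 0 0 0 7.5 0 1;0 0 0 0 7.5 0 1;0 0 0 0 7.5 0 1")

```text
clock: 25.88
eef_pos: [0.6689, 0.1444, 0.2454]
ee_rot: [-2.948, -0.589, -0.599]
contact_force: [1.1, 0.6, 0.8]
gripper_width: -0.0
finger_force: 0.0
```

```bash
cat > gt.py <<'E'
from go import *
s=env.read_state(); R=Rn.from_rotvec(s['ee_rot']).as_matrix()
t=np.array(list(map(float,sys.argv[1:4]))); print((s['eef_pos']*1e3).round(1), R.round(3).tolist(),s['gripper_width'],'tool shift',(R.T@(t-s['eef_pos']*1e3)).round(1))
E
python3 gt.py 712 296 175; python3 - <<'E'
from h import *
im,d=snap('top','top0'); X,im=cloud('top','top0'); Z=X[...,2]; hsv=cv2.cvtColor(im,cv2.COLOR_RGB2HSV)
for n,c0 in (('b',280),('c',325)):
    m=np.zeros(Z.shape,bool); m[140:215,c0-22:c0+22]=True
    k=m&(Z>.085)&(Z<.115)&(hsv[...,1]<60); p=X[k]; c,s,a=cv2.minAreaRect((p[:,:2]*1e3).astype(np.float32)); print(n,len(p),np.round(c,1),np.round(s,1),a,'z med',np.median(p[:,2]),'top',X[m&(Z>.195)&(Z<.212)].mean(0))
E
```

```text
[668.9 144.4 245.4] [[0.85, 0.384, 0.361], [0.354, -0.923, 0.148], [0.39, 0.002, -0.921]] -2.2918192259711796e-05 tool shift [  62.9 -123.5  102.8]
b 794 [634.5   2. ] [130.6  68.1] 3.1238346099853516 z med 0.09246417793405382 top [0.68690063 0.00418898 0.2042415 ]
c 787 [ 660.4 -136.3] [167.6  68.5] 3.060882568359375 z med 0.0925959587847558 top [ 0.69406164 -0.13421294  0.20326125]
```

Call:
servo_tool(commands="0 -50 0 0 0 0 1;0 -50 0 0 0 0 1;16 -23 26 0 0 0 1;16 0 26 0 0 0 1;16 0 26 0 0 0 1;15 0 25 0 0 0 1;0 0 0 0 0 0 1;0 0 0 0 0 0 1")

```text
clock: 26.92
eef_pos: [0.7113, 0.2957, 0.1736]
ee_rot: [-2.95, -0.59, -0.589]
contact_force: [0.7, -0.4, 0.6]
gripper_width: -0.002
finger_force: 0.0
```

```bash
python3 gt.py 711 296 142; python3 - <<'E'
from h import *
snap('wrist','w6')
E
```

```text
[711.3 295.7 173.6] [[0.852, 0.385, 0.355], [0.355, -0.923, 0.147], [0.384, 0.001, -0.923]] -0.0022001838550122486 tool shift [-12.3  -0.4  29.2]
```

View pics/w6.png

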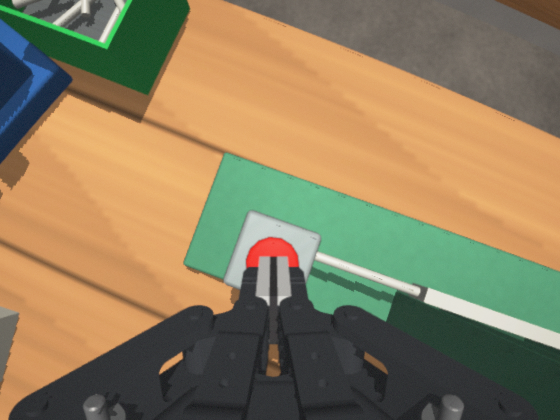

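The wrist view shows the closed fingertips right over the red plunger head at (272,250). Pressing straight down.

Call:
servo_tool(commands="-6 0 14.5 0 0 0 1;-6 0 14.5 0 0 0 1;-2 0 4.6 0 0 0 1;-1.6 0 3.7 0 0 0 1;-1.6 0 3.7 0 0 0 1;-1.6 0 3.7 0 0 0 1;-0.8 0 1.8 0 0 0 1;0 0 0 0 0 0 1;0 0 0 0 0 0 1")

```text
clock: 28.1
eef_pos: [0.7112, 0.2956, 0.1225]
ee_rot: [-2.949, -0.59, -0.589]
contact_force: [-3.1, -0.2, 5.2]
gripper_width: -0.002
finger_force: 2.9
```

Call:
servo_tool(commands="-0.8 0 1.8 0 0 0 1;-0.8 0 1.8 0 0 0 1;-0.8 0 1.8 0 0 0 1;-0.8 0 1.8 0 0 0 1;0 0 0 0 0 0 1;0 0 0 0 0 0 1")

```text
clock: 28.85
eef_pos: [0.7115, 0.2958, 0.1192]
ee_rot: [-2.948, -0.591, -0.595]
contact_force: [-19.1, -6.1, 27.9]
gripper_width: 0.0
finger_force: 14.0
```

Call:
servo_tool(commands="0 0 0 0 0 0 1;16 0 -39 0 0 0 1;16 0 -39 0 0 0 1;16 0 -39 0 -7.5 0 1;0 0 0 0 -7.5 0 1;0 0 0 0 -7.5 0 1;-50 0 0 0 0 0 -1;-50 0 0 0 0 0 -1;-50 0 0 0 0 8.7 -1;-50 0 0 0 0 8.7 -1")

```text
clock: 30.1
eef_pos: [0.5346, 0.2296, 0.234]
ee_rot: [-3.134, -0.135, -0.018]
contact_force: [0.6, -0.2, 1.1]
gripper_width: 0.85
finger_force: 0.0
```

```bash
python3 - <<'E'
from h import *
snap('top','top0')
E
python3 m.py|egrep 'blue|red|plun|ua|ub|uc'; python3 go.py 446.8 148.6 200 -21
```

```text
blue 70 mean [0.4468 0.1484 0.0641] rect [446.7 148.4] [51.3 50.4] 68.8
red 23 mean [ 0.3845 -0.1404  0.0631] rect [ 387.1 -145.1] [16.6 48.5] 27.0
ua 81 mean [0.6999 0.1446 0.2169] rect [688.4 146.1] [48.7 82.9] 89.7
ub 73 mean [0.7082 0.0058 0.2176] rect [696.    6.9] [47.6 77.3] 88.9
uc 84 mean [ 0.716  -0.1346  0.2176] rect [ 705.2 -134.2] [77.3 49.9] 1.8
plunger 79 mean [0.7126 0.2962 0.1287] rect [712.7 296.1] [29.4 28.1] 26.4
pose [528.1 229.  232.4] yaw 4.66 tilt 0.28 t 30.15 w 0.924 F [-3.1  0.2  1.1]
turn z first 25.66 deg; then shift x -47.1 y 104.2 z 32.4 mm
```

Call:
servo_tool(commands="0 0 0 0 0 8.6 -1;0 0 0 0 0 8.6 -1;0 0 0 0 0 8.5 -1;-16 35 34 0 0 0 -1;-16 35 34 0 0 0 -1;-15 34 34 0 0 0 -1;0 0 34 0 0 0 -1;0 0 0 0 0 0 -1;0 0 0 0 0 0 -1")

```text
clock: 31.28
eef_pos: [0.4583, 0.1503, 0.0983]
ee_rot: [-3.084, 0.555, -0.019]
contact_force: [0.3, 0.2, 1.0]
gripper_width: 0.998
finger_force: 0.0
```

```bash
python3 go.py 446.8 148.6 28 -21; cat > bin.py <<'E'
from go import *
def b(cam_,tag,h0,h1):
    snap(cam_,tag); X,im=cloud(cam_,tag); Z=X[...,2]; hsv=cv2.cvtColor(im,cv2.COLOR_RGB2HSV); h=hsv[...,0]
    r=(X[...,0]<.6)&(X[...,0]>.25)&(abs(X[...,1])<.45)&(Z>.058)&(Z<.075)&(hsv[...,1]>90)
    m=r&((h>=h0)&(h<=h1) if h0<h1 else (h>=h0)|(h<=h1))
    n,l,st,_=cv2.connectedComponentsWithStats(cv2.dilate(m.astype(np.uint8),np.ones((5,5))))
    for i in range(1,n):
        p=X[(l==i)&m]
        if len(p)<30: continue
        c,s,a=cv2.minAreaRect((p[:,:2]*1e3).astype(np.float32)); print(len(p),np.round(c,1),np.round(s,1),round(a,1),p[:,2].mean().round(4))
b(sys.argv[1],sys.argv[2],int(sys.argv[3]),int(sys.argv[4]))
E
python3 bin.py wrist w7 105 128; python3 bin.py top top2 172 8
```

```text
pose [458.3 150.3  98.3] yaw -20.42 tilt 0.83 t 31.275 w 0.998 F [0.3 0.2 1. ]
turn z first 0.58 deg; then shift x -10.1 y 5.7 z 70.3 mm
2373 [443.6 149.4] [49.8 50.8] 68.7 0.064
57 [ 365.9 -151.5] [49.9 49.7] 7.6 0.0637
```

Call:
servo_tool(commands="-11.5 6 0 0 0 0.6 -1;0 0 35 0 0 0 -1;0 0 35 0 0 0 -1;0 0 0 0 0 0 -1;0 0 0 0 0 0 1;0 0 0 0 0 0 1;0 0 0 0 0 0 1;0 0 0 0 0 0 1;0 0 -43 0 0 0 1;0 0 -43 0 0 0 1", squeeze=40)

```text
clock: 32.62
eef_pos: [0.444, 0.1484, 0.1146]
ee_rot: [-3.082, 0.572, -0.016]
contact_force: [-0.5, -0.3, -2.0]
gripper_width: 0.579
finger_force: 43.7
```

```bash
python3 - <<'E'
from go import *
R=Rn.from_rotvec(env.read_state()['ee_rot']).as_matrix(); print(R.round(4).tolist())
go(599,140.2,158,3)
E
```

```text
[[0.9333, -0.359, 0.0114], [-0.359, -0.9333, 0.0053], [0.0088, -0.009, -0.9999]]
pose [444.  148.4 114.6] yaw -21.04 tilt 0.72 t 32.625 w 0.579 F [-0.5 -0.3 -2. ]
turn z first -24.04 deg; then shift x 154.4 y 16.3 z -43.4 mm
```

Call:
servo_tool(commands="0 0 -44 -0.5 -0.5 0 1;0 0 0 0 0 -8 1;0 0 0 0 0 -8 1;0 0 0 0 0 -8 1;38 4 0 0 0 0 1;38 4 0 0 0 0 1;38 4 0 0 0 0 1;38 4 0 0 0 0 1;0 0 0 0 0 0 1;0 0 0 0 0 0 1")

```text
clock: 33.88
eef_pos: [0.5958, 0.1401, 0.1571]
ee_rot: [-3.14, -0.081, 0.001]
contact_force: [0.3, 0.8, -2.4]
gripper_width: 0.578
finger_force: 43.8
```

```bash
python3 go.py 599 140.2 124 3; python3 - <<'E'
from h import *
snap('wrist','w8')
X,im=cloud('wrist','w8');z=np.load('w8.npz');R=Rn.from_rotvec(z['rot']).as_matrix();T=(X-z['pos'])@R*1e3;hsv=cv2.cvtColor(im,cv2.COLOR_RGB2HSV);Z=X[...,2]
b=(hsv[...,0]>105)&(hsv[...,0]<128)&(hsv[...,1]>100)&(Z>.16); p=T[b]; print('bin',np.percentile(p,[1,99],axis=0).round(1).tolist())
w=(hsv[...,1]<60)&(Z>.19)&(Z<.212); p=T[w]; print('plate',len(p),np.percentile(p,[1,99],axis=0).round(1).tolist())
E
```

```text
pose [595.8 140.1 157.1] yaw 2.97 tilt 0.03 t 33.875 w 0.578 F [ 0.3  0.8 -2.4]
turn z first -0.03 deg; then shift x 3.2 y 0.1 z 33.1 mm
bin [[-25.4, -24.8, -38.3], [23.4, 24.5, -3.6]]
plate 12828 [[-5.5, -50.2, -54.7], [88.9, 49.9, -34.7]]
```

View pics/w8.png

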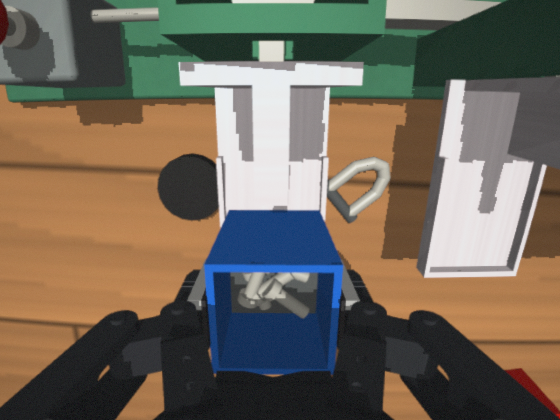

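The wrist view shows the blue bin (cols 208-340) centred over the tray (cols 217-329), with its front edge clear of the fin. Lowering it.

Call:
servo_tool(commands="3 0 10 0 0 0 1;0 0 10 0 0 0 1;0 0 6 0 0 0 1;0 0 3 0 0 0 1;0 0 2 0 0 0 1;0 0 0 0 0 0 1;0 0 0 0 0 0 1")

```text
clock: 34.8
eef_pos: [0.5996, 0.1402, 0.1263]
ee_rot: [-3.14, -0.081, -0.001]
contact_force: [-0.1, 0.3, -3.3]
gripper_width: 0.583
finger_force: 43.8
```

Call:
servo_tool(commands="0 0 1 0 0 0 1;0 0 1 0 0 0 1;0 0 1 0 0 0 1;0 0 0 0 0 0 1;0 0 0 0 0 0 1")

```text
clock: 35.42
eef_pos: [0.5995, 0.1402, 0.1231]
ee_rot: [-3.14, -0.081, -0.001]
contact_force: [0.3, -0.0, -3.1]
gripper_width: 0.58
finger_force: 43.8
```

Call:
servo_tool(commands="0 0 1 0 0 0 1;0 0 0.7 0 0 0 1;0 0 0 0 0 0 1;0 0 0 0 0 0 1")

```text
clock: 35.92
eef_pos: [0.5996, 0.1402, 0.1219]
ee_rot: [-3.14, -0.081, -0.002]
contact_force: [-2.5, -0.8, 4.7]
gripper_width: 0.58
finger_force: 44.6
```

Call:
servo_tool(commands="0 0 0 0 0 0 -0.35;0 0 0 0 0 0 -0.6;0 0 -30 0 0 0 -0.6;0 0 -40 0 0 0 -1;0 0 -20 0 0 -4.6 -1;-39 37 0 0 0 0 -1;-39 37 0 0 0 0 -1;-39 37 0 0 0 0 -1;-39 37 0 0 0 0 -1;-39 37 0 0 0 0 -1")

```text
clock: 37.17
eef_pos: [0.4293, -0.07, 0.2112]
ee_rot: [3.135, 0.208, 0.001]
contact_force: [1.2, -2.0, -0.1]
gripper_width: 1.003
finger_force: 0.0
```

Call:
servo_tool(commands="-38 37 30 0 0 0 -1;-38 36 30 0 0 0 -1;0 0 0 0 0 0 -1;0 0 0 0 0 0 -1")

```text
clock: 37.67
eef_pos: [0.3653, -0.1512, 0.1516]
ee_rot: [3.135, 0.207, 0.002]
contact_force: [-0.2, -0.1, -0.7]
gripper_width: 1.001
finger_force: 0.0
```

```bash
python3 bin.py wrist w9 172 8;python3 go.py 366 -151.5 28 7.6
```

```text
1390 [ 362.2 -151. ] [50.6 49.8] 7.2 0.0643
pose [ 365.6 -150.9  151.8] yaw 7.61 tilt 0.09 t 37.725 w 0.995 F [-0.4 -0.6  0.1]
turn z first 0.01 deg; then shift x 0.3 y 0.6 z 123.8 mm
```

Call:
servo_tool(commands="-2 0 42 0 0 0 -1;0 0 42 0 0 0 -1;0 0 40 0 0 0 -1;0 0 0 0 0 0 -1;0 0 0 0 0 0 1;0 0 0 0 0 0 1;0 0 0 0 0 0 1;0 0 0 0 0 0 1;0 0 -43 0 0 0 1;0 0 -43 0 0 0 1")

```text
clock: 38.98
eef_pos: [0.3627, -0.1513, 0.1151]
ee_rot: [3.135, 0.207, 0.001]
contact_force: [0.7, -0.6, -2.3]
gripper_width: 0.582
finger_force: 43.8
```

```bash
python3 go.py 613 -139.4 158 3
```

```text
pose [ 362.7 -151.3  115.1] yaw 7.56 tilt 0.04 t 38.975 w 0.582 F [ 0.7 -0.6 -2.3]
turn z first 4.56 deg; then shift x 250.6 y 1.2 z -42.9 mm
```

Call:
servo_tool(commands="0 0 -43 0 0 4.6 1;42 0 0 0 0 0 1;42 0 0 0 0 0 1;42 0 0 0 0 0 1;42 1 0 0 0 0 1;42 0 0 0 0 0 1;41 0 0 0 0 0 1;0 0 0 0 0 0 1;0 0 0 0 0 0 1")

```text
clock: 40.1
eef_pos: [0.6129, -0.1394, 0.1566]
ee_rot: [-3.14, -0.081, 0.0]
contact_force: [0.2, 0.2, -2.2]
gripper_width: 0.579
finger_force: 43.9
```

```bash
python3 go.py 613 -139.4 124 3; python3 - <<'E'
from h import *
snap('wrist','w10')
E
```

```text
pose [ 612.9 -139.4  156.6] yaw 2.97 tilt 0.02 t 40.1 w 0.579 F [ 0.2  0.2 -2.2]
turn z first -0.03 deg; then shift x 0.1 y 0.0 z 32.6 mm
```

View pics/w10.png

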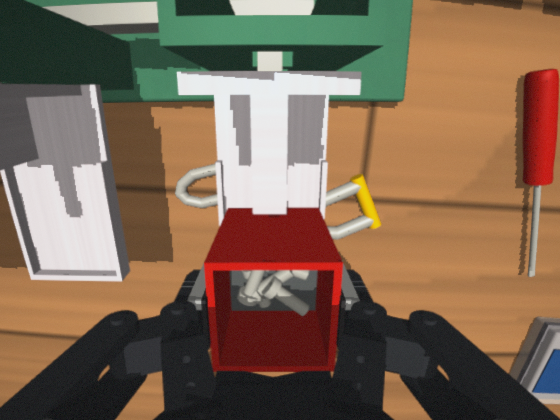

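The red bin (cols 208-340) is centred over the right tray (cols 216-328) and clear of the fin. Lowering it.

Call:
servo_tool(commands="0 0 10 0 0 0 1;0 0 10 0 0 0 1;0 0 6 0 0 0 1;0 0 4 0 0 0 1;0 0 2 0 0 0 1;0 0 1 0 0 0 1;0 0 0 0 0 0 1;0 0 0 0 0 0 1")

```text
clock: 41.15
eef_pos: [0.6136, -0.1395, 0.1235]
ee_rot: [-3.14, -0.081, -0.001]
contact_force: [0.6, 0.7, -2.5]
gripper_width: 0.578
finger_force: 43.9
```

Call:
servo_tool(commands="0 0 1 0 0 0 1;0 0 1 0 0 0 1;0 0 0.5 0 0 0 1;0 0 0 0 0 0 1;0 0 0 0 0 0 1")

```text
clock: 41.78
eef_pos: [0.6136, -0.1396, 0.1219]
ee_rot: [3.14, 0.081, 0.002]
contact_force: [-3.9, 0.6, 6.8]
gripper_width: 0.582
finger_force: 45.0
```

Contact. I'll release, rise, back off, and check from above.

Call:
servo_tool(commands="0 0 0 0 0 0 -0.35;0 0 0 0 0 0 -0.6;0 0 -30 0 0 0 -0.6;0 0 -40 0 0 0 -1;0 0 -40 0 0 0 -1;-50 0 0 0 0 0 -1;-50 0 0 0 0 0 -1;-50 30 0 0 0 0 -1;-50 30 0 0 0 0 -1;-50 30 0 0 0 0 -1")

```text
clock: 43.02
eef_pos: [0.3669, -0.243, 0.2308]
ee_rot: [3.14, 0.082, 0.001]
contact_force: [-0.1, -1.0, 0.5]
gripper_width: 0.997
finger_force: 0.0
```

Call:
servo_tool(commands="-40 45 0 0 0 0 -1;-20 50 0 0 0 0 -1;0 50 0 0 0 0 -1;0 50 0 0 0 0 -1;0 0 0 0 0 0 -1;0 0 0 0 0 0 -1")

```text
clock: 43.78
eef_pos: [0.3186, -0.4396, 0.2304]
ee_rot: [-3.14, -0.081, -0.0]
contact_force: [0.1, 0.7, -0.9]
gripper_width: 0.997
finger_force: 0.0
```

```bash
python3 - <<'E'
from h import *
im,d=snap('top','top9'); snap('scene','scene9')
s=cv2.imread('pics/scene9.png')[130:330,250:420]; t=im[110:270,150:390,::-1]
cv2.imwrite('pics/fin.png',np.hstack([cv2.resize(s,(383,450)),cv2.resize(t,(417,278)) if 0 else cv2.copyMakeBorder(cv2.resize(t,(417,278)),0,172,0,0,0)]))
X,im=cloud('top','top9');Z=X[...,2];hsv=cv2.cvtColor(im,cv2.COLOR_RGB2HSV)
for n,k in(('blue',(hsv[...,0]>105)&(hsv[...,0]<128)),('red',(hsv[...,0]>172)|(hsv[...,0]<8))):
    m=k&(hsv[...,1]>90)&(X[...,0]>.5)&(X[...,0]<.68)&(Z>.145)&(Z<.17); p=X[m]; c,q,a=cv2.minAreaRect((p[:,:2]*1e3).astype(np.float32)); print(n,len(p),np.round(c,1),np.round(q,1),round(a,1),p[:,2].mean(),p[:,2].std())
for n,y in(('a',.145),('b',.005),('c',-.135)):
    m=(abs(X[...,1]-y)<.03)&(X[...,0]>.6)&(X[...,0]<.71)&(Z>.19)&(Z<.212)&(hsv[...,1]<60); print(n,m.sum(),Z[m].mean())
E
```

```text
blue 76 [597.8 139.1] [50.7 50. ] 3.1 0.15554125070879665 0.003875086150743911
red 77 [ 613.1 -139.5] [49.  51.1] 5.0 0.15447638555010235 0.004240408568138078
a 94 0.20200423358687092
b 94 0.20190783303291082
c 99 0.20228416751953301
```

View pics/fin.png

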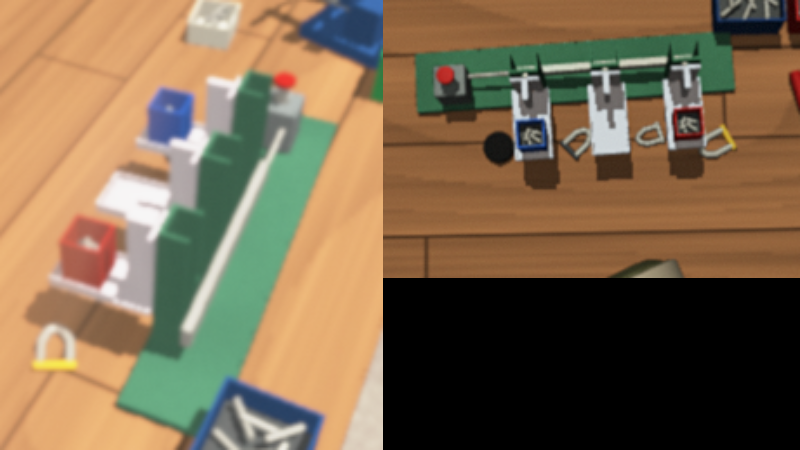

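All three brackets sit at the same height, and both bins stand on their trays: blue at (530,135) and red at (687,124) in the right half. I'll check for a hidden yellow bin before handing in.

```bash
python3 - <<'E'
from h import *
f=0
for n,t in(('top','top9'),('top','top2'),('scene','scene0'),('scene','scene9')):
    X,im=cloud(n,t);h=cv2.cvtColor(im,cv2.COLOR_RGB2HSV);m=(h[...,0]>20)&(h[...,0]<35)&(h[...,1]>140)&(X[...,2]>.02)&(X[...,2]<.1)&(X[...,0]>.1)&(X[...,0]<.66)&(abs(X[...,1])<.5)
    print(t,m.sum()); f=max(f,m.sum())
if f<15: print(env.sign_off())
E
```

```text
top9 2
top2 0
scene0 0
scene9 0
the job is handed in; nothing more can be done
None
```

The job is handed in at about 44 s on the robot's clock: all three brackets are locked home (each held against an upward pull), the plunger was then pressed to its stop, and the blue and red bins stand on the left and right trays; no yellow bin was found.

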